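# Widen the carton cradle by one hole

### The arm

A 6-joint arm with a two-finger parallel gripper is mounted at the origin on the work surface. World frame = base frame: x ahead of the robot, y to its left, z up, the work surface at z = 0. Lengths are in mm, angles in degrees, forces in N, time in s.
With the tool pointing down it reaches from about 300 to 850 mm from the base axis. Payload 4.2 kg.
Tool frame: the origin (TCP) lies between the finger pads; the fingertips stand 22 mm ahead of it and the grasp point (between the pads) lies 3 mm ahead of it (env.finger_overhang is the distance from the TCP to the fingertips, in mm); z points along the fingers, y is the line along which they close (so a half turn about z gives the same grasp; the last joint's range is limited). The gripper opens to 91 mm and grips with 3 to 60 N. Pads are 32 mm wide; open, the fingers measure 118 mm over their backs; the gripper's body (76 mm by 178 mm) begins 60 mm behind the grasp point.
Start: joints at [-74.714, 18.312, 89.639, -0, 72.044, -1.146], TCP at [162.661, -551.527, 235.976] pointing down, gripper open.
Joint ranges: [-177.97, 177.97], [-48.28, 115.42], [12.27, 149.76], [-77.06, 257.06], [2.81, 150.46], [-146.56, 146.56]. Speed limits (degrees/s): [147.25, 147.25, 180, 180, 180, 180].

### API

Orientations are given as [roll, pitch, yaw] about the fixed x, y, z axes, in that order (R = Rz(yaw) Ry(pitch) Rx(roll)).
In Python, from workcell import state, cams, ticket, look_for, outline_of, env gives the robot as it stands.
- The arm moves only by the tool servo_tool, never from a script. Its argument "steps" is a list of rows, each a list of 3 entries, a list of its own where there are three numbers: the closure in counts, from 0 (fully open) to 255 (shut), then the shift along the tool's x, y, z in mm, then the turn, a rotation vector about the tool's x, y, z in rad. A call has exactly 10 rows; each row shifts and turns the commanded pose from where the row before left it, along the tool's axes as they then stand; what a row does not reach is not made up. A row lasts 1/10 s, in which the tool goes at most 50 mm and 8.59 degrees, less where a joint would pass 70% of its speed; a pose out of reach is approached as far as the arm can. A call with a gripper value outside its range is refused whole. The fingers move at their own pace and stop on an object; "squeeze" is the grip in N (left out, the last holds). Time passes only in rows, so rows that do not move let the fingers close, or fill a call up. It gives the time, the measured TCP pose, the force, the opening and the grip force at its end, in the units of the state.
- state(): the state, without advancing time (a new reading comes with each control period).
- cams.grab_frame(name): name is "scene" or "side" or "wrist"; returns a dict with "color" (400x640x3 uint8, red, green, blue), "z_map" (400x640 float32, mm along the optical axis (not along the pixel's ray), 0 where there is no reading), "fovy" (degrees; the focal length in pixels is half the picture's height over the tangent of half this angle, whatever the lens; pixels are square), "cx", "cy" (the principal point, pixels), "eye" and "rotation" of the camera in the world; the wrist camera has in their place "tool_from_camera" (4x4, takes a point from camera to tool coordinates, whose origin is the TCP and whose axes are the flange's). Camera axes: x right, y up, looking along -z (the intrinsics and any distortion apply to the point x, -y, -z); pixel columns grow to the right and rows downward; lengths in mm; the calibration is good to about 2 mm. A picture is of the moment at which its call begins: read the wrist's pose just before it.
- ticket.job_done(): hands the job in; it is judged then, once.
Trained networks look in a picture, given as the dict that the camera call returned (one of the last four; its "shot" number tells which), for a name from the list of things; names that differ only in an ending like _2 or _b are one class to them, and where a whole thing is asked for, a point or a joint stands for the part that bears it (a point fixed in the world has none). Each returns a list of dicts, best first, with "confidence" (0 to 1); they miss things now and then, are a little off and sometimes report something else, mostly with a low value. They report only what shows in the picture. A call takes as long as a camera call. They do not tell look-alikes from the thing itself.
- look_for(picture, thing): "at" ([column, row] in pixels, amid what is visible of it).
- outline_of(picture, thing): "pixels" (400x640 bool, what is visible of it) and "at" ([column, row] in pixels, amid what is visible of it).
The state is a dict: "time_s": time; "qpos": joint angles; "qvel": joint speeds; "effort": joint torques, N m; "ee_pos": TCP position; "ee_rot": TCP orientation; "force": force on the tool from outside, world axes, zero at the start; "torque": the same for the moment, N m; "gripper_width": finger opening in mm; "gripper_force": force on a finger pad.
Only numpy, scipy, OpenCV 4.12 (cv2) and the standard library are available. Lean on these libraries where they do the work, as an engineer would, in place of code of your own. Each camera call takes 0.05 s, during which the arm holds its last target. There are 200 camera calls.

### The job

On the glass packing bench, widen the carton cradle by one hole for the next larger carton: first take the mallet and knock the stop peg that stands up out of the rail fully down, flush with the rail, using only the mallet on the peg, then stand the mallet back upright on its face on the bench. Then pull up the plunger knob on the sliding section, slide the section along the rail, away from the fixed fence, to the next hole, and let the pin drop fully home in that hole. Finish still gripping the knob, holding the pin engaged, and do not let go; leave the glasses and the other things on the bench where they stand.

Things in the scene. Friction and masses are not known exactly. Their poses are not given: they have to be found in the camera images.
- cradle: carton cradle, fixed to the bench: wooden board 220 (its x) by 340 mm (its y, -160 to +180), 18 thick; bare aluminium rail 30 x 30 along y at x = +50, its top 56 mm above the bench, between steel end blocks (top 58) at y = -142 and +163; fixed wooden fence (top 68) across the -x half at y = -148. Origin on the bench surface; z up.
- section: sliding section: grey square sleeve round the rail, 40 mm wide (x), 80 long (y), top 62 mm above the bench, with a thin wooden fence plate (top 66) that reaches to 125 mm from the rail's centre line towards the cradle's -x, 34 mm to the -y side of the section's middle. Origin on the bench surface under its middle; axes as the cradle's.
- section_slide (a joint): m; how far the section is slid along the rail to the cradle's +y, away from the fixed fence. Starts at 0 with the pin in a hole; the next hole is at 0.060. Travel -0.03 to 0.10, friction 2 N, more while the pin rubs on the rail. The pin locks it unless the plunger is lifted; the standing stop peg blocks it at about 0.043.
- plunger: spring-loaded lock plunger of the section: black ribbed upright cylindrical knob, 26 mm diameter, 32 mm high, on the section's middle (65 to 97 mm above the bench with the pin home); below it an 8 mm steel pin with a rounded end goes 8 mm deep into the rail's holes, which are 11 mm wide and 60 mm apart. Origin as the section's, and rises with the knob.
- plunger_lift (a joint): m; 0 = pin fully home in a hole, 0.008 = pin tip at the rail's top (out of the hole), 0.014 = fully lifted. A spring pushes it down with 4 N at 0 and 7.5 N at 0.014; if released over a hole it drops in.
- knob_mid (a point): the middle of the knob, on its axis: 81 mm above the bench while the pin is home; it moves with the knob. The place to grip.
- peg: the stop peg: an upright plain round steel peg, 14 mm in diameter, standing up out of the rail's top on its centre line at the cradle's y = +90 mm, 90 mm from the knob at the start. Origin at the centre of its top face.
- peg_travel (a joint): m; how far the peg is driven down. 0 = it stands 14 mm above the rail's top, 0.014 = flush with the rail (its stop). It starts between 0 and 0.004, needs some 8 N to move and stays where it is driven.
- peg_top (a point): the centre of the peg's top face.
- mallet: wooden mallet, 0.2 to 0.35 kg, standing on a striking face: head 44 x 44 mm, 64 high, with round 40 mm rubber faces below and above; a flat-sided handle 20 mm wide, 22 high runs level along its -x, from 22 to 170 mm from the head's axis, its middle 32 mm above the lower face. Origin: centre of the lower face; z up. Balance point 11 mm from the head's axis.
- tape_roll: roll of brown parcel tape standing flat on the near part of the cradle's board, between its fences; 80 mm across, 48 mm high; origin at the centre of its underside. A bystander.
- tumbler: clear glass tumbler, 68 mm across, 85 mm high, beyond the mallet; origin at the centre of its underside. A bystander.
- low_glass: low clear glass, 76 mm across, 65 mm high, right of the tumbler; origin at the centre of its underside. A bystander.
- candle_jar: amber glass jar with a brass-coloured lid, 66 mm across, 80 mm high, left of the cradle; origin at the centre of its underside. A bystander.
- saucer_box: small closed cardboard box, 110 x 75 x 45 mm, left of the cradle; origin at the centre of its underside. A bystander.
- marker: black marker pen lying down, 14 mm thick, 120 mm long, left of the cradle; origin at its middle, on its underside. A bystander.
Not all that is in view belongs to the job. Several things have the shape of the mallet; the one meant has the colours described above.

How it is judged (in metres and radians):
On the way, in this order (a step that is already met when the one before it is completed fails the run):
1. the stop peg is driven down flush with the rail (value of joint peg_travel above 0.0125 m), for 0.1 s.
2. the mallet stands on the bench again, let go (height (world z) of mallet below 0.01 m and angle between mallet's own z axis and vertical below 0.12 rad and contact force between the fingers and mallet below 0.05 N and contact force between mallet and cradle below 0.05 N and linear speed of mallet below 0.02 m/s), for 0.2 s.
3. the plunger is pulled up out of its hole by the gripper (value of joint plunger_lift above 0.008 m and contact force between the fingers and plunger above 1 N), for 0.1 s.
4. the section is at the next hole and the pin is home in it (value of joint section_slide between 0.0565 and 0.0635 m and value of joint plunger_lift below 0.0025 m), for 0.2 s.
At the end, for the whole second after the job is handed in: The section is 60 mm (within 3.5 mm) from where it was, at the next hole; the pin is home (lift under 2.5 mm) and the gripper is still holding the knob (over 2 N); the peg is flush with the rail (within 1.5 mm); the mallet stands upright at rest on the bench (all of step 4 and contact force between the fingers and plunger above 2 N and velocity of joint section_slide between -0.01 and 0.01 m/s and value of joint peg_travel above 0.0125 m and linear speed of mallet below 0.02 m/s and height (world z) of mallet below 0.01 m and angle between mallet's own z axis and vertical below 0.12 rad and contact force between mallet and cradle below 0.05 N); the arm keeps its last pose, push and grip.
It fails at once if the peg is pushed by the gripper or arm instead of the mallet (contact force between any of the fingers, the arm and peg above 0.5 N).
It fails at once if a bystander is disturbed (moved more than 25 mm) (distance of any of tape_roll, tumbler, low_glass, candle_jar, saucer_box, marker from where it was at the start of the episode above 0.025 m).
It also fails if it takes over 58 s, if anything falls off the work surface, if the arm or the gripper's body presses on something with over 40 N, if the wrist force passes 120 N, or if a joint passes its speed limit or range.

## Working session

There is one attempt and no reset: what is moved stays moved. The work goes in short steps, Python scripts to look and compute and a tool call to move; the robot and the scene stay as the last step left them, time stands still between calls to the robot, and variables do not carry over. Pictures are saved under pics/ and viewed, at most 10 in all, crops included, and the job is handed in when it is done.

Besides the shell and the picture viewer there is one more tool, called by a JSON object that holds its "op" and its "data", one argument or row to a line. servo_tool: Moves the arm, as the interface text tells. Its arguments: {"type":"object","properties":{"steps":{"type":"array","items":{"type":"array"}},"squeeze":{"type":"number"}},"required":["steps"]}

```bash
mkdir -p pics; ls
cat > h.py <<'E'
import numpy as np, cv2
from scipy.spatial.transform import Rotation as R
from workcell import state, cams, ticket, look_for, outline_of, env
def pts(f, s=None):
    h,w=f["z_map"].shape; fl=h/2/np.tan(np.radians(f["fovy"])/2)
    u,v=np.meshgrid(np.arange(w),np.arange(h)); z=f["z_map"].astype(float)
    P=np.stack([(u-f["cx"])/fl*z,-(v-f["cy"])/fl*z,-z],-1)
    if "eye" in f: return P@np.array(f["rotation"]).T+np.array(f["eye"])
    T=np.array(f["tool_from_camera"]); P=P@T[:3,:3].T+T[:3,3]
    return P@R.from_euler("xyz",s["ee_rot"],degrees=True).as_matrix().T+np.array(s["ee_pos"])
def save(n,im,scale=1):
    im=cv2.resize(im,None,fx=scale,fy=scale,interpolation=cv2.INTER_CUBIC); cv2.imwrite(f"pics/{n}.png",im[...,::-1])
E
python3 - <<'E'
from h import *
s=state(); print(s)
for n in ["scene","side"]:
    f=cams.grab_frame(n); save(n,f["color"],1.25); P=pts(f); print(n,[k for k in f], f["eye"],f["fovy"])
    np.savez(n+".npz",P=P,c=f["color"])
    for t in ["mallet","peg","plunger","tape_roll","section","tumbler","low_glass","candle_jar"]:
        for r in look_for(f,t)[:5]:
            c,q=map(int,np.round(r["at"])); print(t,r["at"],r["confidence"],P[q,c].round(0))
E
```

```text
pics
{'time_s': 0.0, 'qpos': array([-7.47147351e+01,  1.83517986e+01,  8.97053159e+01, -1.03978022e-03,
        7.20446447e+01, -1.14442777e+00]), 'qvel': array([ 0.00890612, -0.07173651,  0.00355896, -0.0447355 ,  0.00916839,
       -0.06127299]), 'effort': array([-2.75551924e-03, -4.12466168e+01, -2.31976354e+01,  7.26283388e-02,
        4.57508722e-02, -1.33773838e-04]), 'ee_pos': array([ 162.5200476 , -551.07204226,  235.12606254]), 'ee_rot': array([-1.79898241e+02, -1.04403375e-03,  1.64300132e+01]), 'force': array([-0.25964774,  0.28092621,  0.10708623]), 'torque': array([-0.06009525,  0.04450832,  0.02205646]), 'gripper_force': 0.0, 'gripper_width': 91.35111106986899}Traceback (most recent call last):
  File "<stdin>", line 4, in <module>
  File "h.py", line 8, in pts
    if "eye" in f: return P@np.array(f["rotation"]).T+np.array(f["eye"])
                          ~~~~~~~~~~~~~~~~~~~~~~~~~~~^~~~~~~~~~~~~~~~~~~
ValueError: operands could not be broadcast together with shapes (400,640) (3,)
```

```bash
sed -i 's/return P@np.array(f\["rotation"\]).T+/return P@R.from_euler("xyz",f["rotation"],degrees=True).as_matrix().T+/' h.py
python3 - <<'E'
from h import *
for n in ["scene","side"]:
    f=cams.grab_frame(n); save(n,f["color"],1.25); P=pts(f); print(n,{k:v for k,v in f.items() if k not in("color","z_map")})
    np.savez(n+".npz",P=P,c=f["color"])
    for t in ["mallet","peg","plunger","tape_roll","section","tumbler","low_glass","candle_jar"]:
        for r in look_for(f,t)[:5]:
            c,q=map(int,np.round(r["at"])); print(t,np.round(r["at"]),r["confidence"],P[q,c].round(0))
E
```

```text
scene {'fovy': 56.20800891898851, 'cx': 318.1625857335016, 'cy': 200.19214966748635, 'eye': array([782.54574232, 544.41418221, 988.59017815]), 'rotation': array([ 32.46715899,   0.50323059, 145.93660308]), 'shot': 2}
mallet [312. 138.] 0.94 [ 331. -176.   42.]
mallet [251. 130.] 0.72 [ 489. -304.   64.]
mallet [320.  97.] 0.66 [ 192. -332.   32.]
peg [429. 297.] 0.63 [371. 443.  16.]
tape_roll [323. 193.] 0.67 [416.  14.  18.]
section [318. 232.] 0.88 [526. 150.  88.]
tumbler [188. 170.] 0.82 [ 728. -303.   23.]
low_glass [192. 136.] 0.83 [ 656. -440.   15.]
low_glass [418. 332.] 0.56 [477. 497.  80.]
candle_jar [418. 333.] 0.62 [478. 498.  77.]
candle_jar [429. 298.] 0.36 [372. 444.  14.]
side {'fovy': 47.335837131841664, 'cx': 324.82542369167163, 'cy': 204.31366696752642, 'eye': array([ 219.0517827 , 1170.58541686, 1079.22512725]), 'rotation': array([  48.87946601,    0.45093609, -168.47936402]), 'shot': 3}
mallet [408. 159.] 0.89 [ 200. -317.   41.]
mallet [375. 180.] 0.87 [ 314. -210.    3.]
mallet [336. 148.] 0.56 [ 484. -311.   61.]
peg [298. 216.] 0.64 [524. 141.  97.]
tape_roll [334. 209.] 0.83 [432.  10.  28.]
section [307. 221.] 0.88 [502. 116.  56.]
tumbler [272. 147.] 0.92 [ 726. -245.   78.]
low_glass [300. 136.] 0.72 [ 647. -377.   55.]
candle_jar [287. 321.] 0.64 [460. 516.  78.]
```

View pics/scene.png

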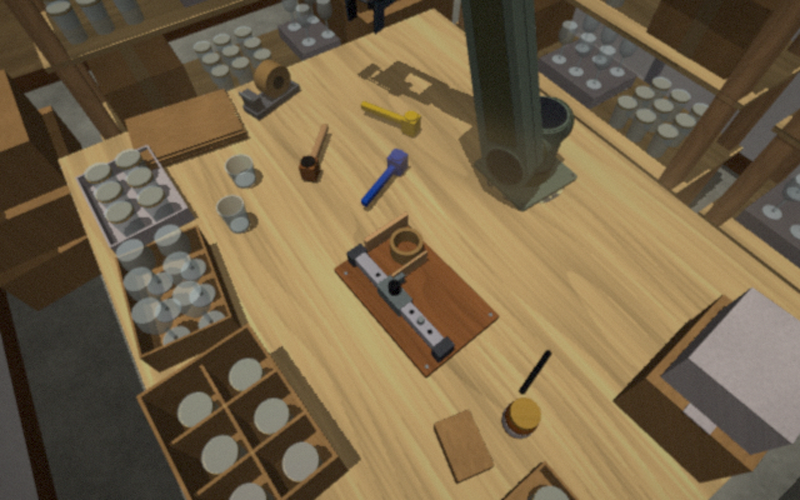

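View pics/side.png

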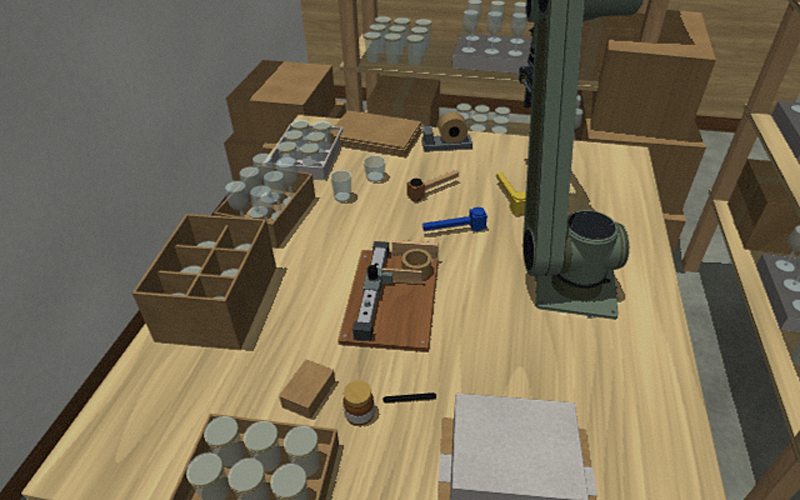

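Run:
```python
from h import *
f=cams.grab_frame("wrist"); print({k:v for k,v in f.items() if k not in("color","z_map")}, state()["time_s"])
f=cams.grab_frame("scene"); P=pts(f)
save("mcrop",f["color"][100:165,210:285],8)
for r in outline_of(f,"mallet")[:3]:
    m=r["pixels"]; Q=P[m]; Q=Q[(Q[:,2]>10)&(Q[:,2]<90)]
    print(r["at"],f["color"][m].mean(0).round(),Q.mean(0).round(),Q[Q[:,2]>55].mean(0).round(1),len(Q),Q.max(0).round())
    L=Q[(Q[:,2]<50)]; c=L.mean(0); w,v=np.linalg.eigh(np.cov((L-c)[:,:2].T)); print("dir",v[:,1],np.degrees(np.arctan2(v[1,1],v[0,1])))
for t in ["plunger","peg","section","cradle"]:
  for r in outline_of(f,t)[:2]:
    m=r["pixels"]; Q=P[m]; print(t,r["confidence"],r["at"],len(Q),np.median(Q,0).round(1),Q.max(0).round(),Q.min(0).round())
```

```text
{'fovy': 60.80724522370464, 'cx': 322.4345009261461, 'cy': 201.0146565953458, 'tool_from_camera': array([[ 1.87119198e-04,  9.67431369e-01,  2.53133388e-01,
         7.15962260e+01],
       [ 9.99999905e-01, -8.14805174e-05, -4.27807538e-04,
         1.44108156e+00],
       [-3.93248993e-04,  2.53133444e-01, -9.67431292e-01,
        -1.49705343e+02],
       [ 0.00000000e+00,  0.00000000e+00,  0.00000000e+00,
         1.00000000e+00]]), 'shot': 4} 1.0
[323.2, 94.8] [137. 113.  44.] [ 197. -343.   41.] [ 174.  -303.    60.9] 480 [ 253. -277.   67.]
dir [-0.39418981  0.91902905] 113.21545430817733
[251.8, 128.6] [89. 66. 43.] [ 472. -342.   43.] [ 500.5 -315.7   61.1] 456 [ 530. -290.   67.]
dir [0.68543941 0.72812967] 46.72982573296595
[310.4, 137.3] [ 58.  64. 100.] [ 338. -175.   43.] [ 290.2 -199.7   60.7] 495 [ 444. -127.   68.]
dir [-0.93315111 -0.35948435] -158.93146848418536
plunger 0.4 [315.0, 228.3] 113 [528.5 141.3  94.2] [783. 544. 989.] [495. 106.  28.]
peg 0.33 [319.2, 229.4] 92 [529.6 141.1  94.5] [783. 544. 989.] [516. 127.  68.]
section 0.59 [321.2, 232.4] 814 [521.2 125.8  59.7] [783. 544. 989.] [405.  72.  13.]
cradle 0.58 [333.7, 238.7] 8081 [489.7 167.6  17.8] [783. 544. 989.] [344. -68.  -6.]
```

View pics/mcrop.png

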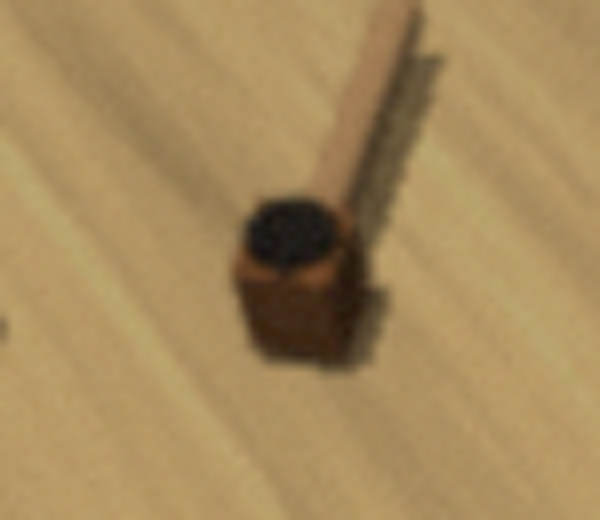

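{"op": "servo_tool", "data": {
  "steps": [
    [0,[43.3,-14.5,4],[0,0,0]],
    [0,[43.3,-14.5,4],[0,0,0]],
    [0,[43.3,-14.5,4],[0,0,0]],
    [0,[43.3,-14.5,4],[0,0,0]],
    [0,[43.3,-14.5,4],[0,0,0]],
    [0,[43.3,-14.5,4],[0,0,0]],
    [0,[43.3,-14.5,4],[0,0,0]],
    [0,[43.3,-14.5,4],[0,0,0]],
    [0,[43.3,-14.5,4],[0,0,-0.13]],
    [0,[0,0,0],[0,0,-0.14]]
  ],
  "squeeze": 50
}}

```text
time_s: 2.3
ee_pos: [503.5, -312.7, 199.2]
ee_rot: [-180.0, -0.1, 32.5]
force: [-1.8, -0.2, -0.5]
gripper_width: 91.1
gripper_force: 0.0
```

```bash
cat >> h.py <<'E'
def wrist():
    s=state(); f=cams.grab_frame("wrist"); return s,f,pts(f,s)
def rows(s,target,yaw):
    "tool-frame shift at current attitude and turn about tool z, to get to target at yaw"
    M=R.from_euler("xyz",s["ee_rot"],degrees=True); d=M.inv().apply(np.array(target)-s["ee_pos"])
    rel=(M.inv()*R.from_euler("xyz",[180,0,yaw],degrees=True)).as_rotvec()
    print("shift",d.round(1),"rot",rel.round(3))
E
python3 - <<'E'
from h import *
cams.grab_frame("wrist"); s,f,P=wrist(); print(s["ee_pos"],s["ee_rot"])
save("w1",f["color"]); np.savez("w1.npz",P=P,c=f["color"])
r=outline_of(f,"mallet"); 
for o in r[:2]:
    m=o["pixels"]; Q=P[m]; print(o["confidence"],o["at"],len(Q))
    T=Q[(Q[:,2]>57)&(Q[:,2]<72)]; print("top",np.median(T,0),T.min(0),T.max(0)); 
    k=m&(P[...,2]>57)&(P[...,2]<72)
    print("rect",cv2.minAreaRect(T[:,:2].astype(np.float32)))
    H=Q[(Q[:,2]>38)&(Q[:,2]<48)]; hc=H.mean(0); H=H[np.hypot(*(H[:,:2]-np.median(T,0)[:2]).T)>30]
    print("handle z",np.median(H[:,2]),cv2.fitLine(H[:,:2].astype(np.float32),cv2.DIST_HUBER,0,.01,.01).ravel(), cv2.minAreaRect(H[:,:2].astype(np.float32)))
E
```

```text
[ 501.50577505 -314.10850764  199.31912016] [-1.79960027e+02  6.60014671e-03  3.26823708e+01]
0.7 [334.6, 214.6] 4155
top [ 501.79526429 -323.03480718   64.64712541] [ 471.84512469 -352.65444514   57.00022478] [ 529.10929104 -294.87154      67.39946558]
rect ((500.3416748046875, -324.12188720703125), (43.50505065917969, 43.439842224121094), 46.06806945800781)
handle z 43.796822837640775 [   0.6960775    0.7179666  444.83615   -381.78348  ] ((440.74945068359375, -385.58294677734375), (116.87300109863281, 19.91914939880371), 45.83843994140625)
0.64 [122.9, 188.4] 2889
  return _methods._mean(a, axis=axis, dtype=dtype,
  ret = um.true_divide(
Traceback (most recent call last):
ValueError: zero-size array to reduction operation minimum which has no identity
```

View pics/w1.png

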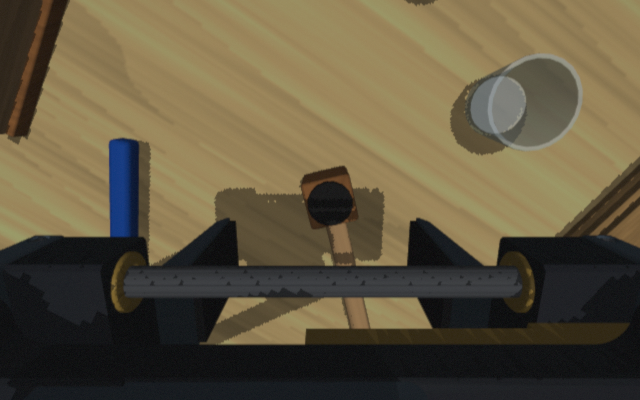

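Run:
```python
from h import *
rows(state(),[500.3,-324.1,51],46)
```

```text
shift [ -3.8   7.4 148.8] rot [-0.     0.    -0.248]
```

{"op": "servo_tool", "data": {
  "steps": [
    [0,[-3.8,7.4,30],[0,0,0]],
    [0,[0,0,30],[0,0,-0.124]],
    [0,[0,0,30],[0,0,-0.124]],
    [0,[0,0,30],[0,0,0]],
    [0,[0,0,19],[0,0,0]],
    [0,[0,0,10],[0,0,0]],
    [0,[0,0,0],[0,0,0]],
    [255,[0,0,0],[0,0,0]],
    [255,[0,0,0],[0,0,0]],
    [255,[0,0,0],[0,0,0]]
  ],
  "squeeze": 55
}}

```text
time_s: 3.45
ee_pos: [500.8, -324.9, 52.2]
ee_rot: [179.9, -0.0, 46.1]
force: [0.8, -0.3, -0.7]
gripper_width: 69.7
gripper_force: 0.0
```

{"op": "servo_tool", "data": {
  "steps": [
    [255,[0,0,0],[0,0,0]],
    [255,[0,0,0],[0,0,0]],
    [255,[0,0,0],[0,0,0]],
    [255,[0,0,-15],[0,0,0]],
    [255,[0,0,-25],[0,0,0]],
    [255,[0,0,-30],[0,0,0]],
    [255,[0,0,-35],[0,0,0]],
    [255,[0,0,-35],[0,0,0]],
    [255,[0,0,-35],[0,0,0]],
    [255,[0,0,-25],[0,0,0]]
  ]
}}

```text
time_s: 4.45
ee_pos: [500.3, -324.4, 252.9]
ee_rot: [179.9, -0.0, 46.1]
force: [0.2, -0.1, -2.9]
gripper_width: 43.7
gripper_force: 55.0
```

Run:
```python
from h import *
for n in ["scene","side"]:
    f=cams.grab_frame(n); P=pts(f).reshape(-1,3)
    box=(P[:,0]>330)&(P[:,0]<680)&(P[:,1]>-60)&(P[:,1]<380)
    B=P[box]
    bd=B[(B[:,2]>13)&(B[:,2]<23)]; r=cv2.minAreaRect(bd[:,:2].astype(np.float32)); print(n,"board rect",r)
    rl=B[(B[:,2]>50)&(B[:,2]<61)]; print("rail",len(rl),np.median(rl[:,2]),cv2.fitLine(rl[:,:2].astype(np.float32),cv2.DIST_HUBER,0,.01,.01).ravel(),cv2.minAreaRect(rl[:,:2].astype(np.float32)))
    kb=B[(B[:,2]>85)&(B[:,2]<102)]; print("knob",len(kb),np.median(kb,0),kb.min(0),kb.max(0))
    np.savez(n+"2.npz",B=B)
    pg=B[(B[:,2]>64)&(B[:,2]<76)&(np.hypot(B[:,0]-np.median(kb[:,0]),B[:,1]-np.median(kb[:,1]))>60)]; print("peg?",len(pg),pg[:8].round())
```

```text
scene board rect ((475.30206298828125, 142.5118865966797), (221.41075134277344, 340.4091491699219), 4.953323841094971)
rail 1377 55.36708197267444 [ 4.6165816e-02 -9.9893379e-01  5.2201306e+02  1.5908311e+02] ((463.6762390136719, 144.64247131347656), (179.904052734375, 330.1517639160156), 2.5534913539886475)
knob 78 [527.73147325 138.98023928  95.27571488] [514.80111043 125.63278101  85.42505893] [539.51270867 150.46844445  99.19642515]
peg? 313 [[386. -29.  66.]
 [384. -28.  66.]
 [382. -25.  67.]
 [392. -27.  67.]
 [388. -26.  65.]
 [387. -24.  67.]
 [384. -23.  66.]
 [380. -22.  64.]]
side board rect ((477.8916931152344, 141.49766540527344), (220.3314666748047, 345.6249694824219), 5.07388162612915)
rail 870 56.87249964885223 [7.9162605e-02 9.9686170e-01 5.1207501e+02 1.9222601e+02] ((467.16180419921875, 143.51258850097656), (180.09051513671875, 337.05462646484375), 1.7859416007995605)
knob 54 [526.27203686 137.53449154  96.2722385 ] [515.44812515 120.95816834  85.89018812] [540.17126386 151.27544902 100.70398634]
peg? 296 [[512. -19.  68.]
 [508. -18.  69.]
 [505. -20.  68.]
 [501. -20.  68.]
 [498. -20.  69.]
 [491. -21.  69.]
 [487. -20.  71.]
 [483. -21.  71.]]
```

Run:
```python
from h import *
for n in ["scene","side"]:
    B=np.load(n+"2.npz")["B"]; k=B[(np.hypot(B[:,0]-519,B[:,1]-228)<16)&(B[:,2]>60)]; print(n,len(k),k.mean(0),k.round(0)[:20])
```

```text
scene 26 [519.09522618 226.62895529  66.8617674 ] [[515. 220.  67.]
 [513. 222.  69.]
 [519. 221.  68.]
 [518. 223.  70.]
 [515. 224.  68.]
 [513. 225.  67.]
 [524. 223.  70.]
 [521. 224.  69.]
 [518. 224.  65.]
 [517. 227.  70.]
 [514. 228.  68.]
 [512. 229.  68.]
 [524. 223.  65.]
 [523. 226.  70.]
 [520. 227.  66.]
 [519. 229.  70.]
 [516. 229.  66.]
 [525. 224.  62.]
 [524. 227.  66.]
 [522. 230.  69.]]
side 25 [519.05919047 226.95207935  67.89148621] [[525. 219.  70.]
 [522. 217.  69.]
 [519. 218.  71.]
 [526. 228.  74.]
 [523. 226.  73.]
 [521. 221.  69.]
 [518. 220.  68.]
 [514. 224.  73.]
 [526. 227.  69.]
 [522. 230.  73.]
 [519. 229.  73.]
 [517. 225.  69.]
 [514. 223.  67.]
 [526. 229.  67.]
 [522. 231.  70.]
 [519. 229.  68.]
 [516. 229.  69.]
 [526. 228.  62.]
 [522. 232.  67.]
 [520. 227.  61.]]
```

Run:
```python
from h import *
rows(state(),[519,228,230],46)
```

```text
shift [ 410.8 -371.2   22.2] rot [ 0.007 -0.001  0.002]
```

{"op": "servo_tool", "data": {
  "steps": [
    [255,[34.2,-30.9,0],[0,0,0]],
    [255,[34.2,-30.9,0],[0,0,0]],
    [255,[34.2,-30.9,0],[0,0,0]],
    [255,[34.2,-30.9,0],[0,0,0]],
    [255,[34.2,-30.9,0],[0,0,0]],
    [255,[34.2,-30.9,0],[0,0,0]],
    [255,[34.2,-30.9,0],[0,0,0]],
    [255,[34.2,-30.9,0],[0,0,0]],
    [255,[34.2,-30.9,0],[0,0,0]],
    [255,[34.2,-30.9,0],[0,0,0]]
  ]
}}

```text
time_s: 5.55
ee_pos: [513.2, 137.9, 248.5]
ee_rot: [-179.9, 0.2, 46.1]
force: [0.9, 0.5, -3.4]
gripper_width: 43.5
gripper_force: 55.0
```

{"op": "servo_tool", "data": {
  "steps": [
    [255,[34.2,-30.9,0],[0,0,0]],
    [255,[30,-27,0],[0,0,0]],
    [255,[0,0,0],[0,0,0]],
    [255,[0,0,20],[0,0,0]],
    [255,[0,0,25],[0,0,0]],
    [255,[0,0,25],[0,0,0]],
    [255,[0,0,20],[0,0,0]],
    [255,[0,0,15],[0,0,0]],
    [255,[0,0,0],[0,0,0]],
    [255,[0,0,0],[0,0,0]]
  ]
}}

```text
time_s: 6.55
ee_pos: [516.9, 222.0, 145.0]
ee_rot: [-180.0, 0.1, 46.1]
force: [0.1, 0.4, -3.0]
gripper_width: 43.5
gripper_force: 55.0
```

Run:
```python
from h import *
s=state(); print(s["ee_pos"],s["ee_rot"],s["force"],s["gripper_width"])
rows(s,[519,227,130],46)
f=cams.grab_frame("side"); P=pts(f); np.savez("s3.npz",P=P)
save("held",f["color"][160:290,220:400],4)
f=cams.grab_frame("scene"); P=pts(f)
```

```text
[516.88262519 221.95221247 144.95702074] [-1.79962874e+02  1.28038702e-01  4.60878279e+01] [ 0.08188597  0.39835436 -2.96043812] 43.518887629944594
shift [ 5.1 -2.  14.9] rot [-0.001  0.002  0.002]
```

View pics/held.png

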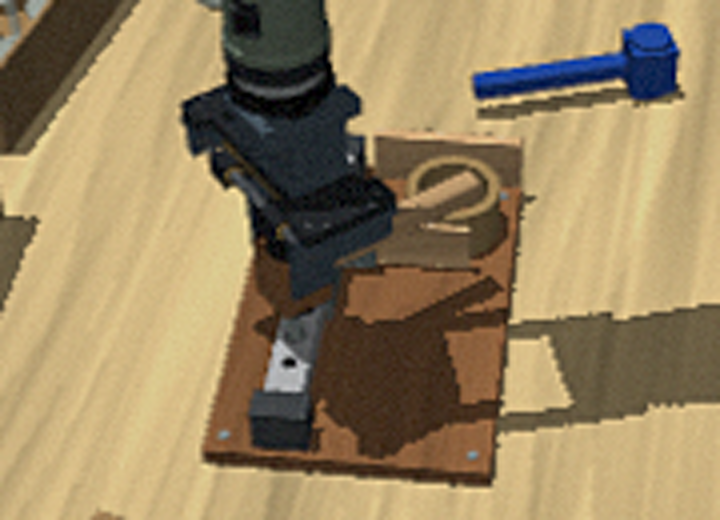

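{"op": "servo_tool", "data": {
  "steps": [
    [255,[5.1,-2,5],[0,0,0]],
    [255,[0,0,8],[0,0,0]],
    [255,[0,0,8],[0,0,0]],
    [255,[0,0,3],[0,0,0]],
    [255,[0,0,2],[0,0,0]],
    [255,[0,0,2],[0,0,0]],
    [255,[0,0,2],[0,0,0]],
    [255,[0,0,2],[0,0,0]],
    [255,[0,0,2],[0,0,0]],
    [255,[0,0,0],[0,0,0]]
  ]
}}

```text
time_s: 7.65
ee_pos: [518.9, 227.6, 112.3]
ee_rot: [-180.0, 0.0, 46.1]
force: [-3.3, -1.1, 4.6]
gripper_width: 43.7
gripper_force: 55.0
```

{"op": "servo_tool", "data": {
  "steps": [
    [255,[0,0,1.5],[0,0,0]],
    [255,[0,0,1.5],[0,0,0]],
    [255,[0,0,1.5],[0,0,0]],
    [255,[0,0,1.5],[0,0,0]],
    [255,[0,0,1],[0,0,0]],
    [255,[0,0,0],[0,0,0]],
    [255,[0,0,0],[0,0,0]],
    [255,[0,0,0],[0,0,0]],
    [255,[0,0,0],[0,0,0]],
    [255,[0,0,0],[0,0,0]]
  ]
}}

```text
time_s: 8.65
ee_pos: [518.9, 227.6, 108.5]
ee_rot: [-180.0, -0.0, 46.1]
force: [-9.5, -3.1, 24.4]
gripper_width: 43.7
gripper_force: 55.0
```

{"op": "servo_tool", "data": {
  "steps": [
    [255,[0,0,1],[0,0,0]],
    [255,[0,0,1],[0,0,0]],
    [255,[0,0,0],[0,0,0]],
    [255,[0,0,0],[0,0,0]],
    [255,[0,0,-3],[0,0,0]],
    [255,[0,0,-10],[0,0,0]],
    [255,[0,0,-30],[0,0,0]],
    [255,[0,0,-35],[0,0,0]],
    [255,[0,0,-35],[0,0,0]],
    [255,[0,0,-30],[0,0,0]]
  ]
}}

```text
time_s: 9.65
ee_pos: [520.5, 228.0, 247.3]
ee_rot: [179.9, -0.1, 46.1]
force: [-0.3, 1.1, -3.0]
gripper_width: 43.7
gripper_force: 55.0
```

Run:
```python
from h import *
s=state(); print(s["ee_pos"],s["ee_rot"],s["force"])
rows(s,[500,-324,245],46)
for n in ["scene","side"]:
    f=cams.grab_frame(n); P=pts(f); np.savez(n+"4.npz",P=P,c=f["color"])
    k=P[(np.hypot(P[...,0]-519,P[...,1]-227)<7)&(P[...,2]<90)]; print(n,len(k),np.median(k,0),k[:,2].max() if len(k) else 0)
    k=P[(np.hypot(P[...,0]-517,P[...,1]-250)<9)&(P[...,2]<90)]; print("rail",len(k),np.median(k,0))
    m=P[(P[...,2]>100)&(P[...,2]<230)&(np.hypot(P[...,0]-519,P[...,1]-227)<60)]; print("lowest held",np.percentile(m[:,2],[0.5,2,5]))
save("after",cams.grab_frame("side")["color"][160:290,220:400],4)
```

```text
[520.47353815 227.9810181  247.32475052] [ 1.79924121e+02 -1.17062842e-01  4.61105331e+01] [-0.32435747  1.12139035 -2.99970355]
shift [-412.   367.9    2. ] rot [ 0.001 -0.002  0.002]
scene 19 [519.58688712 227.00469242  54.60053256] 57.62335775365739
rail 34 [516.9916894  250.55897785  54.13118018]
lowest held [195.4798253  199.42273286 202.51462426]
side 12 [519.16535077 226.82037117  56.64625638] 59.039160360778624
rail 21 [516.24422934 250.90112427  56.6750789 ]
lowest held [201.83024424 203.20241171 205.57056755]
```

{"op": "servo_tool", "data": {
  "steps": [
    [255,[-34.3,30.6,0],[0,0,0]],
    [255,[-34.3,30.6,0],[0,0,0]],
    [255,[-34.3,30.6,0],[0,0,0]],
    [255,[-34.3,30.6,0],[0,0,0]],
    [255,[-34.3,30.6,0],[0,0,0]],
    [255,[-34.3,30.6,0],[0,0,0]],
    [255,[-34.3,30.6,0],[0,0,0]],
    [255,[-34.3,30.6,0],[0,0,0]],
    [255,[-34.3,30.6,0],[0,0,0]],
    [255,[-34.3,30.6,0],[0,0,0]]
  ]
}}

```text
time_s: 10.8
ee_pos: [501.1, -233.2, 243.2]
ee_rot: [-179.8, 0.1, 46.1]
force: [1.8, 0.8, -2.3]
gripper_width: 43.6
gripper_force: 55.0
```

{"op": "servo_tool", "data": {
  "steps": [
    [255,[-34.3,30.6,0],[0,0,0]],
    [255,[-34.3,30.6,0],[0,0,0]],
    [255,[0,0,30],[0,0,0]],
    [255,[0,0,35],[0,0,0]],
    [255,[0,0,35],[0,0,0]],
    [255,[0,0,35],[0,0,0]],
    [255,[0,0,25],[0,0,0]],
    [255,[0,0,15],[0,0,0]],
    [255,[0,0,0],[0,0,0]],
    [255,[0,0,0],[0,0,0]]
  ]
}}

```text
time_s: 11.8
ee_pos: [498.3, -323.2, 69.6]
ee_rot: [-179.9, 0.0, 46.1]
force: [0.5, -0.1, -2.0]
gripper_width: 43.6
gripper_force: 55.0
```

{"op": "servo_tool", "data": {
  "steps": [
    [255,[0,0,6],[0,0,0]],
    [255,[0,0,5],[0,0,0]],
    [255,[0,0,2],[0,0,0]],
    [255,[0,0,1.5],[0,0,0]],
    [255,[0,0,1.5],[0,0,0]],
    [255,[0,0,1],[0,0,0]],
    [255,[0,0,1],[0,0,0]],
    [255,[0,0,0.5],[0,0,0]],
    [255,[0,0,0],[0,0,0]],
    [255,[0,0,0],[0,0,0]]
  ]
}}

```text
time_s: 12.8
ee_pos: [498.9, -323.5, 52.5]
ee_rot: [180.0, -0.0, 46.1]
force: [0.3, -0.4, -2.1]
gripper_width: 43.6
gripper_force: 55.0
```

{"op": "servo_tool", "data": {
  "steps": [
    [255,[0,0,0.7],[0,0,0]],
    [255,[0,0,0.5],[0,0,0]],
    [255,[0,0,0],[0,0,0]],
    [0,[0,0,0],[0,0,0]],
    [0,[0,0,0],[0,0,0]],
    [0,[0,0,0],[0,0,0]],
    [0,[0,0,0],[0,0,0]],
    [0,[0,0,0],[0,0,0]],
    [0,[0,0,0],[0,0,0]],
    [0,[0,0,0],[0,0,0]]
  ]
}}

```text
time_s: 13.8
ee_pos: [498.8, -323.5, 51.2]
ee_rot: [180.0, 0.0, 46.1]
force: [-0.5, 0.6, 0.2]
gripper_width: 90.8
gripper_force: 0.0
```

{"op": "servo_tool", "data": {
  "steps": [
    [0,[0,0,-10],[0,0,0]],
    [0,[0,0,-20],[0,0,0]],
    [0,[0,0,-25],[0,0,0]],
    [0,[0,0,-30],[0,0,0]],
    [0,[0,0,-35],[0,0,0]],
    [0,[0,0,-40],[0,0,0]],
    [0,[0,0,-20],[0,0,0]],
    [0,[0,0,0],[0,0,0]],
    [0,[0,0,0],[0,0,0]],
    [0,[0,0,0],[0,0,0]]
  ]
}}

```text
time_s: 14.8
ee_pos: [498.0, -322.9, 229.7]
ee_rot: [-179.8, 0.0, 46.1]
force: [-0.9, 0.2, 0.3]
gripper_width: 91.3
gripper_force: 0.0
```

Run:
```python
from h import *
s,f,P=wrist(); print(s["ee_pos"],s["ee_rot"],s["force"],s["gripper_width"])
o=outline_of(f,"mallet")[0]; Q=P[o["pixels"]]; T=Q[(Q[:,2]>57)&(Q[:,2]<72)]; print(o["at"],np.median(T,0),cv2.minAreaRect(T[:,:2].astype(np.float32)))
S=np.load("side4.npz")["P"]; C=np.load("scene4.npz")["P"]
for P in (S,C):
    k=P[(P[...,2]>88)&(P[...,2]<102)&(np.hypot(P[...,0]-527,P[...,1]-138)<22)]; print("knob",len(k),np.median(k,0), cv2.minEnclosingCircle(k[:,:2].astype(np.float32)))
rows(s,[525,140,200],95)
```

```text
[ 497.97140033 -322.91629001  229.67180825] [-1.79824837e+02  3.51405160e-02  4.61100028e+01] [-0.91768863  0.15645752  0.29239831] 91.29504505216865
[126.4, 173.1] [ 303.96970475 -195.6972083    59.72092897] ((306.9033203125, -197.6431427001953), (12.637898445129395, 40.79753875732422), 40.20491409301758)
knob 52 [527.18637061 138.73785742  96.4149786 ] ((528.955322265625, 135.97669982910156), 15.95446491241455)
knob 72 [527.06917294 138.85488698  95.66825155] ((526.2619018554688, 137.81089782714844), 12.668645858764648)
shift [ 352.4 -301.4   30.4] rot [-0.003 -0.001 -0.853]
```

{"op": "servo_tool", "data": {
  "steps": [
    [0,[35.2,-30.1,0],[0,0,0]],
    [0,[35.2,-30.1,0],[0,0,0]],
    [0,[35.2,-30.1,0],[0,0,0]],
    [0,[35.2,-30.1,0],[0,0,0]],
    [0,[35.2,-30.1,0],[0,0,0]],
    [0,[35.2,-30.1,0],[0,0,0]],
    [0,[35.2,-30.1,0],[0,0,0]],
    [0,[35.2,-30.1,0],[0,0,0]],
    [0,[35.2,-30.1,0],[0,0,0]],
    [0,[35.2,-30.1,0],[0,0,0]]
  ]
}}

```text
time_s: 15.9
ee_pos: [525.3, 140.7, 230.2]
ee_rot: [-180.0, 0.1, 46.1]
force: [1.1, 0.4, 1.7]
gripper_width: 91.0
gripper_force: 0.0
```

{"op": "servo_tool", "data": {
  "steps": [
    [0,[0,0,3],[0,0,-0.14]],
    [0,[0,0,3],[0,0,-0.14]],
    [0,[0,0,3],[0,0,-0.14]],
    [0,[0,0,3],[0,0,-0.14]],
    [0,[0,0,3],[0,0,-0.14]],
    [0,[0,0,0],[0,0,-0.14]],
    [0,[0,0,0],[0,0,0]],
    [0,[0,0,0],[0,0,0]],
    [0,[0,0,0],[0,0,0]],
    [0,[0,0,0],[0,0,0]]
  ]
}}

```text
time_s: 16.9
ee_pos: [525.8, 138.9, 216.1]
ee_rot: [-180.0, 0.0, 94.2]
force: [-0.8, 0.6, 0.2]
gripper_width: 91.4
gripper_force: 0.0
```

Run:
```python
from h import *
s,f,P=wrist(); print(s["ee_pos"],s["ee_rot"])
save("w2",f["color"]); np.savez("w2.npz",P=P,c=f["color"])
k=P[(P[...,2]>93)&(P[...,2]<101)&(np.hypot(P[...,0]-527,P[...,1]-138)<25)]; print("knob",len(k),np.median(k,0),cv2.minEnclosingCircle(k[:,:2].astype(np.float32)))
k=P[(P[...,2]>52)&(P[...,2]<60)&(abs(P[...,0]-518)<30)&(P[...,1]>190)&(P[...,1]<285)]; print("rail",len(k),cv2.minAreaRect(k[:,:2].astype(np.float32)))
f=cams.grab_frame("scene"); Q=pts(f)
k=Q[(Q[...,2]>55)&(Q[...,2]<75)&(np.hypot(Q[...,0]-499,Q[...,1]+323)<35)]; print("mallet top",len(k),np.median(k,0))
```

```text
[525.84802809 138.90830854 216.11292837] [-1.79989733e+02  6.31768812e-03  9.41730812e+01]
knob 747 [527.3843483  134.02645102  97.94109665] ((527.3727416992188, 133.43743896484375), 12.817787170410156)
rail 4237 ((514.67431640625, 237.49838256835938), (42.676422119140625, 95.50657653808594), 0.9222503304481506)
mallet top 116 [ 499.77326758 -317.61273346   61.57271943]
```

View pics/w2.png

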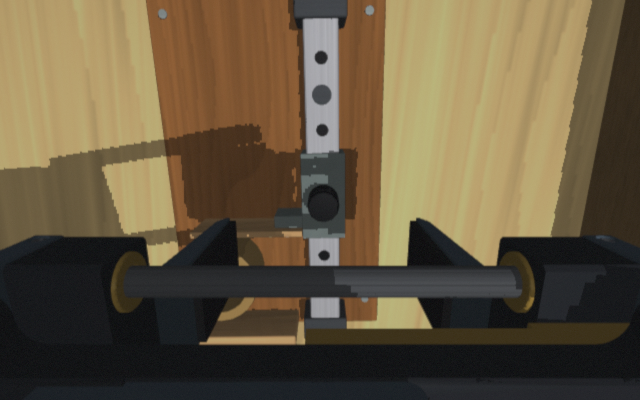

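Run:
```python
from h import *
rows(state(),[527.3,133.6,88],95)
```

```text
shift [ -5.4   1.  128.2] rot [ 0.     0.    -0.014]
```

{"op": "servo_tool", "data": {
  "steps": [
    [0,[-5.4,1,20],[0,0,0]],
    [0,[0,0,30],[0,0,-0.014]],
    [0,[0,0,30],[0,0,0]],
    [0,[0,0,25],[0,0,0]],
    [0,[0,0,15],[0,0,0]],
    [0,[0,0,8],[0,0,0]],
    [0,[0,0,0],[0,0,0]],
    [0,[0,0,0],[0,0,0]],
    [0,[0,0,0],[0,0,0]],
    [0,[0,0,0],[0,0,0]]
  ]
}}

```text
time_s: 18.0
ee_pos: [527.9, 133.7, 89.2]
ee_rot: [179.9, -0.0, 95.0]
force: [-0.2, 0.0, -0.0]
gripper_width: 91.3
gripper_force: 0.0
```

{"op": "servo_tool", "data": {
  "steps": [
    [255,[0,0,0],[0,0,0]],
    [255,[0,0,0],[0,0,0]],
    [255,[0,0,0],[0,0,0]],
    [255,[0,0,0],[0,0,0]],
    [255,[0,0,0],[0,0,0]],
    [255,[0,0,0],[0,0,0]],
    [255,[0,0,0],[0,0,0]],
    [255,[0,0,0],[0,0,0]],
    [255,[0,0,0],[0,0,0]],
    [255,[0,0,0],[0,0,0]]
  ],
  "squeeze": 40
}}

```text
time_s: 19.0
ee_pos: [526.7, 133.5, 88.2]
ee_rot: [-179.9, 0.0, 95.0]
force: [-1.1, -0.6, 2.1]
gripper_width: 24.9
gripper_force: 40.0
```

{"op": "servo_tool", "data": {
  "steps": [
    [255,[0,0,-2],[0,0,0]],
    [255,[0,0,-2],[0,0,0]],
    [255,[0,0,-2],[0,0,0]],
    [255,[0,0,-2],[0,0,0]],
    [255,[0,0,-2],[0,0,0]],
    [255,[0,0,-1.5],[0,0,0]],
    [255,[0,0,0],[0,0,0]],
    [255,[0,0,0],[0,0,0]],
    [255,[0,0,0],[0,0,0]],
    [255,[0,0,0],[0,0,0]]
  ]
}}

```text
time_s: 20.0
ee_pos: [526.7, 133.5, 99.5]
ee_rot: [-179.9, 0.0, 95.0]
force: [-2.4, 0.7, -8.2]
gripper_width: 25.0
gripper_force: 40.0
```

{"op": "servo_tool", "data": {
  "steps": [
    [255,[4,0,0],[0,0,0]],
    [255,[8,0,0],[0,0,0]],
    [255,[8,0,0],[0,0,0]],
    [255,[8,0,0],[0,0,0]],
    [255,[8,0,0],[0,0,0]],
    [255,[8,0,0],[0,0,0]],
    [255,[8,0,0],[0,0,0]],
    [255,[6,0,0],[0,0,0]],
    [255,[2,0,0],[0,0,0]],
    [255,[0,0,0],[0,0,0]]
  ]
}}

```text
time_s: 21.0
ee_pos: [521.4, 194.3, 99.6]
ee_rot: [-179.9, -0.1, 95.0]
force: [-5.8, 1.0, -7.0]
gripper_width: 24.7
gripper_force: 40.0
```

Run:
```python
from h import *
s=state(); print(s["ee_pos"],s["force"]); d=s["ee_pos"]-np.array([526.7,133.5,99.5]); print(d, d@[-.0872,.9962,0], d@[.9962,.0872,0])
```

```text
[521.44147471 194.27216979  99.55869762] [-5.78819832  0.95366401 -6.98304524]
[-5.25852529e+00  6.07721698e+01  5.86976221e-02] 60.999778945408686 0.06079031342649254
```

{"op": "servo_tool", "data": {
  "steps": [
    [255,[-0.8,-0.4,0],[0,0,0]],
    [255,[0,0,2],[0,0,0]],
    [255,[0,0,2],[0,0,0]],
    [255,[0,0,2],[0,0,0]],
    [255,[0,0,2],[0,0,0]],
    [255,[0,0,2],[0,0,0]],
    [255,[0,0,1.5],[0,0,0]],
    [255,[0,0,0],[0,0,0]],
    [255,[0,0,0],[0,0,0]],
    [255,[0,0,0],[0,0,0]]
  ]
}}

```text
time_s: 22.0
ee_pos: [521.5, 193.6, 88.7]
ee_rot: [180.0, -0.1, 95.0]
force: [-5.8, 2.3, -4.5]
gripper_width: 25.2
gripper_force: 40.0
```

Run:
```python
from h import *
s=state(); print(s["ee_pos"],s["force"]); d=s["ee_pos"]-np.array([526.7,133.5,88.2]); print(d@[-.0872,.9962,0], d@[.9962,.0872,0],d[2])
```

```text
[521.50669537 193.58188208  88.71286115] [-5.82249765  2.2777841  -4.45940032]
60.306427091563684 0.06557004860134624 0.512861153524085
```

{"op": "servo_tool", "data": {
  "steps": [
    [255,[0,0,0.5],[0,0,0]],
    [255,[0,0,0.5],[0,0,0]],
    [255,[0,0,0.5],[0,0,0]],
    [255,[0,0,0.3],[0,0,0]],
    [255,[0,0,0],[0,0,0]],
    [255,[0,0,0],[0,0,0]],
    [255,[0,0,0],[0,0,0]],
    [255,[0,0,0],[0,0,0]],
    [255,[0,0,0],[0,0,0]],
    [255,[0,0,0],[0,0,0]]
  ]
}}

```text
time_s: 23.0
ee_pos: [521.5, 193.6, 88.2]
ee_rot: [180.0, -0.1, 95.0]
force: [-8.8, 0.2, 3.3]
gripper_width: 25.2
gripper_force: 40.0
```

Run:
```python
from h import *
s=state(); print(s["ee_pos"],s["force"],s["qvel"].round(2)); d=s["ee_pos"]-np.array([526.7,133.5,88.2]); print(d@[-.0872,.9962,0],d[2])
f=cams.grab_frame("side"); save("fin",f["color"][120:290,200:440],3.2)
```

```text
[521.54615302 193.62355604  88.17077523] [-8.76383338  0.24288617  3.3114236 ] [-0.02 -0.07  0.02  0.02  0.01  0.03]
60.3445019882708 -0.02922476659618667
```

View pics/fin.png

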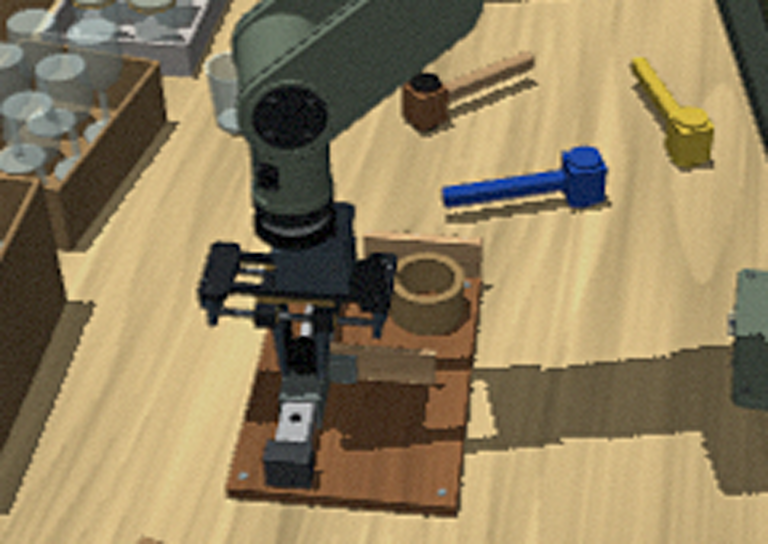

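The wooden mallet stands upright at (425,100). The section has moved along the rail with the knob still gripped at (300,350). The z reading matches the pin-home height, and the slide measures 60.3 mm.

```bash
python3 -c "
from workcell import ticket; print(ticket.job_done())"
```

```text
the job is handed in; nothing more can be done
None
```

I handed the job in at about 23 s of the 58 s allowed; the hand-in returned no verdict. By my measurements the peg is flush, the mallet is back upright on the bench, and the section is 60.3 mm along with the pin home and the knob still gripped.

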